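# Move the hanging tile carrier from the dip rack to the keeper arms of the drying rack

## Robot

A 6-joint arm with a two-finger parallel gripper is mounted at the origin on a cart in front of the work surface, level with it; the furniture and walls round the work are solid. World frame = base frame: x ahead of the robot, y to its left, z up, the work surface at z = 0. Lengths are in m, angles in rad, forces in N, time in s.
With the tool pointing down it reaches from about 0.35 to 0.975 m from the base axis. Payload 4.9 kg.
Tool frame: the origin (TCP) lies midway between the tips of the shut fingers; the grasp point (between the pads) lies 19 mm behind it (manip.hold_point_z is the distance from the TCP to the grasp point, in m); z points along the fingers, y is the line along which they close (so a half turn about z gives the same grasp; the last joint's range is limited). The gripper opens to 85 mm and grips with 20 to 120 N. Pads are 22 mm wide; open, the fingers measure 114 mm over their backs; the gripper's body (76 mm by 85 mm) begins 54 mm behind the grasp point. The pads swing forward as they close: fully open they stand 13 mm farther back than shut.
Start: joints at [-1.423, 0.053, 1.613, -0, 1.476, -0.119], TCP at [0.165, -0.603, 0.231] pointing down, gripper open.
Joint ranges: [-3.01, 3.01], [-1.01, 2.22], [0.06, 2.58], [-1.02, 4.17], [0.09, 2.62], [-3.14, 3.14]. Speed limits (rad/s): [2.57, 2.57, 3.14, 3.14, 3.14, 3.14].

## Interface

Orientations are given as a unit quaternion [w, x, y, z].
In Python, from plant import manip gives the robot as it stands. The module is installed in compiled form; this text tells all that it offers.
- The arm moves only by the shell command python3 -m jog 'ROWS' [OPENING]. ROWS is JSON, one flat list of numbers, 6 for each row, row after row: the shift along the tool's x, y, z in units of 0.1 m (1.0 is 0.1 m), then the turn, a rotation vector about the tool's x, y, z in units of 180 degrees (1.0 is 180 degrees). A call has 1 to 8 rows; each row is the pose to reach, as a shift and turn from the pose commanded when the call began, along the tool's axes at that moment, turning the shorter way round; what a row does not reach only later rows make up. A row lasts 1/8 s, in which the tool goes at most 62.5 mm and 10.7 degrees, less where a joint would pass 70% of its speed; a pose out of reach is approached as far as the arm can. A call with a number of a shift or a turn outside -1 to 1 is refused whole. A call with a gripper value outside its range is refused whole. OPENING is the finger opening in mm, from 0 to 85.4, set as the call begins (- or left out, the last holds). The fingers move at their own pace and stop on an object; the grip force is fixed at half the most. Time passes only in rows, so rows that repeat a pose let the fingers close. It gives the time, the measured TCP pose, the force, the opening and the grip force at its end, in the units of the state.
- manip.state(): the state, without advancing time (a new reading comes with each control period).
- manip.grab_frame(name): name is "scene" or "top" or "wrist"; returns a dict with "img" (400x640x3 uint8, blue, green, red), "z_map" (400x640 float32, m along the optical axis (not along the pixel's ray), 0 where there is no reading), "fx", "fy", "cx", "cy" (pixels), "xyz" and "attitude" of the camera in the world; the wrist camera has in their place "T_tool_cam" (4x4, takes a point from camera to tool coordinates, whose origin is the TCP and whose axes are the flange's). Camera axes: x right, y up, looking along -z (the intrinsics and any distortion apply to the point x, -y, -z); pixel columns grow to the right and rows downward; lengths in m; the calibration is good to about 2 mm. A picture is of the moment at which its call begins: read the wrist's pose just before it.
- manip.job_done(): hands the job in; it is judged then, once.
The state is a dict: "time": time; "joint_pos": joint angles; "joint_vel": joint speeds; "joint_efforts": joint torques, N m; "tool_pos": TCP position; "tool_rot": TCP orientation; "contact_force": force on the tool from outside, world axes, zero at the start; "ft_torque": the same for the moment, N m; "gripper_width": opening from 0.0 (shut) to 1.0 (fully open); "grasp_force": force on a finger pad.
Only numpy, scipy, OpenCV 4.12 (cv2) and the standard library are available. Lean on these libraries where they do the work, as an engineer would, in place of code of your own. Each camera call takes 0.05 s, during which the arm holds its last target. There are 200 camera calls.

## Task

Take the carrier with the glaze test tiles off the short open hooks by its wooden grip and hang it on the other rack, the one with long flat arms: rest its bar on the front of the arms, slide it gently back under the keepers until it meets the stop, and let it sink fully into the notches, then let go. Keep it level all the way with both tiles on it, never set it down, never push hard against either rack, and leave the other things standing where they are.

Things in the scene. Friction and masses are not known exactly. Their poses are not given: they have to be found in the camera images.
- carrier_grip (a point): Centre of the wooden grip of the carrier (12 mm thick along its x, 36 mm wide along y, 44 mm tall: from 22 mm above to 22 mm below this point): pinch it across its 12 mm. Axes are the carrier's: z up, y along the hanging bar. The carrier is rigid and weighs 0.37 to 0.60 kg with its load.
- carrier_bar (a point): Centre of the carrier's round hanging bar: 10 mm diameter, 116 mm long along the carrier's y, 30 mm below carrier_grip, ending in two upright wires (7 mm thick) at y = -60 and +60 mm that carry the tray. The hooks or arms of a rack pass between these wires: go out to the rack's front, past their tips, before going sideways, and come in from the front.
- carrier: The carrier: shallow sheet-metal tray 100 x 124 mm with an 11 mm rim, hung from the bar by the two wires. Origin at the centre of the tray's underside, 125 mm below carrier_bar; tray floor 3 mm above the origin. It starts hanging on dip_rack, its axes roughly parallel to the rack's, bar centre 92 mm in front of that rack's post (x = -92 mm) at height 205 mm.
- load_tile_0: L-shaped glaze test tile, 34 x 46 x 50 mm, standing loose on the tray. Origin at the centre of its underside.
- load_tile_1: The second such tile on the tray, the same size.
- dip_rack: Fixed stand with two SHORT OPEN hooks that point along its -x. Origin on the worktop at the foot of the post, z up. Hooks: 8 mm rods at y = -38 and +38 mm, top at z = 200 mm, upturned tips ending at x = -118 mm reaching z = 214 mm, a back stop at x = -68 to -74 mm reaching z = 212 mm. The bar lies loose between tips and back stop and lifts straight up (20 mm clears it).
- drying_rack: Fixed stand with two LONG FLAT arms pointing along its -x. Origin on the worktop at the foot of the post, z up; nothing on it is above 212 mm. Arms: 8 mm wide strips at y = -38 and +38 mm. Front to back: upturned lip (6 mm thick, top at 199 mm), 69 mm of flat, notch, upright stop. They are one telescoping piece, clamped tight up to 20 mm before or behind its middle setting; that is NOT measured.
- arms_nominal (a point): Middle of the arms' open flat, on its top (z = 190 mm), y = 0, x = -146 mm of drying_rack, IF the arms are in their middle setting (the three _nominal points do not follow the arms). The open flat runs 31 mm backward to below the keeper's front edge and 31 mm forward to the lip. Axes as drying_rack.
- cube_pot: Open square clay pot, 61 x 58 x 62 mm, standing between the racks; leave alone. Origin at the centre of its underside.
- sample_jar: Screw-top jar, 56 mm diameter, 68 mm tall, standing between and behind the racks; leave alone. Origin at the centre of its underside.
- small_tile: Small white tile, 65 x 65 x 11 mm, lying in front; leave alone. Origin at the centre of its underside.
- wood_rib: Flat wooden throwing rib, 54 x 109 x 9 mm, lying in front; leave alone. Origin at the centre of its underside.
- keeper_nominal (a point): Front lower edge of the keepers in the middle setting, y = 0: each is a strip overhanging from the stop 20 mm forward over notch and flat, underside 15.5 mm above the flat (5.5 mm of play for the bar), so the bar cannot be put into the notch from above: it is lowered onto the open flat and slid along +x of the rack beneath. Axes as drying_rack.
- seat_nominal (a point): Centre of the bar when seated against the stop, middle setting, y = 0: 46 mm behind arms_nominal, z = 186 mm. The notch is 13 mm long, 9 mm deep below the flat (floor z = 181 mm) and ends at the upright stop, whose front face is 5 mm behind this point; so the bar on the flat rides 9 mm higher than seated. Axes as drying_rack.
Not all that is in view belongs to the job. Leave any turquoise look-alike of the carrier alone.

How it is judged:
On the way:
1. the carrier has been lifted clear of the dip rack's hooks (z of carrier_bar in the frame of dip_rack above 0.222 m and contact force between carrier and dip_rack below 0.1 N), for 0.1 s.
At the end, for the whole second after the job is handed in: The carrier hangs still (under 30 mm/s) and level (within 0.12 rad) on the drying rack, its bar down in the notches behind the flat (bar centre 182 to 189 mm above the worktop, 72 to 132 mm in front of the post, within 25 mm of the rack's middle), with both tiles upright on the tray (z of carrier_bar in the frame of drying_rack between 0.182 and 0.189 m and x of carrier_bar in the frame of drying_rack between -0.132 and -0.072 m and y of carrier_bar in the frame of drying_rack between -0.025 and 0.025 m and angle between carrier's own z axis and vertical below 0.12 rad and linear speed of carrier below 0.03 m/s and z of load_tile_0 in the frame of carrier between -0.005 and 0.012 m and horizontal distance between each of load_tile_0, load_tile_1 and carrier below 0.07 m and angle between each of load_tile_0, load_tile_1's own z axis and vertical below 0.25 rad and z of load_tile_1 in the frame of carrier between -0.005 and 0.012 m); the robot touches nothing.
It fails at once if the carrier is tipped more than 0.25 rad (angle between carrier's own z axis and vertical above 0.25 rad).
It fails at once if the carrier is set down (underside lower than 30 mm above the worktop) (height (world z) of carrier below 0.03 m).
It fails at once if the carrier is pushed against the drying rack with more than 20 N (contact force between carrier and drying_rack above 20 N).
It fails at once if the carrier is pushed against the dip rack with more than 35 N (contact force between carrier and dip_rack above 35 N).
It fails at once if a bystander is shifted by more than 30 mm (distance of any of cube_pot, sample_jar, small_tile, wood_rib from where it was at the start of the episode above 0.03 m).
It also fails if it takes over 61 s, if anything falls off the work surface, if the arm or the gripper's body presses on something with over 40 N, if the wrist force passes 120 N, or if a joint passes its speed limit or range.

## Working session

There is one attempt and no reset: what is moved stays moved. The work goes in short steps, Python scripts to look and compute and a shell command to move; the robot and the scene stay as the last step left them, time stands still between calls to the robot, and variables do not carry over. Pictures are saved under pics/ and viewed, at most 10 in all, crops included, and the job is handed in when it is done.

```bash
mkdir -p pics; cat > h.py <<'E'
import numpy as np, cv2
from scipy.spatial.transform import Rotation as R
from plant import manip
def q2R(q): return R.from_quat([q[1],q[2],q[3],q[0]]).as_matrix()
def cam(name):
    s=manip.state(); f=manip.grab_frame(name)
    if 'T_tool_cam' in f:
        T=np.eye(4);T[:3,:3]=q2R(s['tool_rot']);T[:3,3]=s['tool_pos'];T=T@np.array(f['T_tool_cam'])
    else:
        T=np.eye(4);a=np.array(f['attitude']);T[:3,:3]=a if a.shape==(3,3) else q2R(a);T[:3,3]=f['xyz']
    f['T']=T
    return f
def cloud(f):
    z=f['z_map'];v,u=np.mgrid[:z.shape[0],:z.shape[1]]
    P=np.stack([(u-f['cx'])/f['fx']*z,-(v-f['cy'])/f['fy']*z,-z],-1)
    W=P@f['T'][:3,:3].T+f['T'][:3,3]; W[z<=0]=np.nan
    return W
E
python3 - <<'E'
from h import *
for n in('scene','top'):
    f=cam(n);cv2.imwrite(f'pics/{n}0.png',f['img']);np.savez(f'{n}0.npz',W=cloud(f),img=f['img'],T=f['T'],k=[f['fx'],f['fy'],f['cx'],f['cy']])
    print(n,[k for k in f],f['T'].round(3).tolist(),f['fx'],f['cx'],f['cy'])
print(manip.state(),manip.hold_point_z)
E
```

```text
scene ['img', 'z_map', 'fx', 'fy', 'cx', 'cy', 'xyz', 'attitude', 'T'] [[-0.874, 0.298, -0.383, 0.092], [-0.485, -0.57, 0.663, 0.867], [-0.021, 0.766, 0.643, 0.903], [0.0, 0.0, 0.0, 1.0]] 398.43003703711787 324.62182985317116 195.3170591136091
top ['img', 'z_map', 'fx', 'fy', 'cx', 'cy', 'xyz', 'attitude', 'T'] [[0.007, 0.995, -0.099, 0.426], [-1.0, 0.008, 0.009, 0.09], [0.01, 0.099, 0.995, 1.603], [0.0, 0.0, 0.0, 1.0]] 434.89693702920056 317.2845922531694 197.79772713867624
{'time': 0.1, 'joint_pos': array([-1.42300332e+00,  5.32781548e-02,  1.61415243e+00,  2.15049867e-05,
        1.47599670e+00, -1.18998304e-01]), 'joint_vel': array([-1.08330096e-03, -3.03598455e-03, -4.05654705e-04, -1.99978490e-03,
        5.27302559e-04,  7.11007861e-05]), 'joint_efforts': array([ 1.62733968e-04, -3.94902098e+01, -3.71363139e+01, -5.46959120e-05,
        3.93737151e-03, -8.18866511e-06]), 'tool_pos': array([ 0.16469772, -0.60232895,  0.23019637]), 'tool_rot': array([-9.17375426e-04,  9.91115705e-01,  1.32999316e-01, -2.50430367e-06]), 'contact_force': array([ 0.07261194,  0.66035214, -0.66408242]), 'ft_torque': array([-0.00508624,  0.0349124 , -0.05431048]), 'grasp_force': 0.0, 'gripper_width': 1.002489107588796} 0.0187
```

View pics/scene0.png

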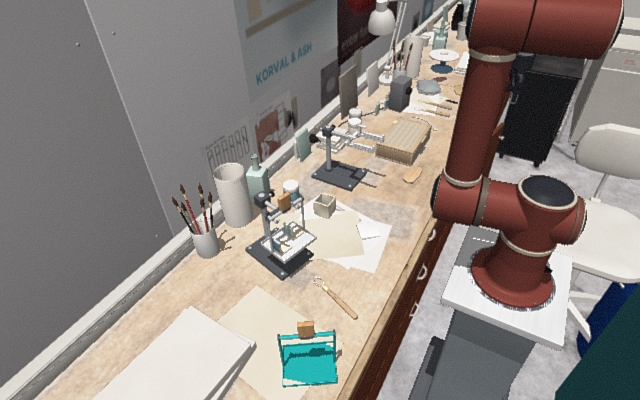

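View pics/top0.png

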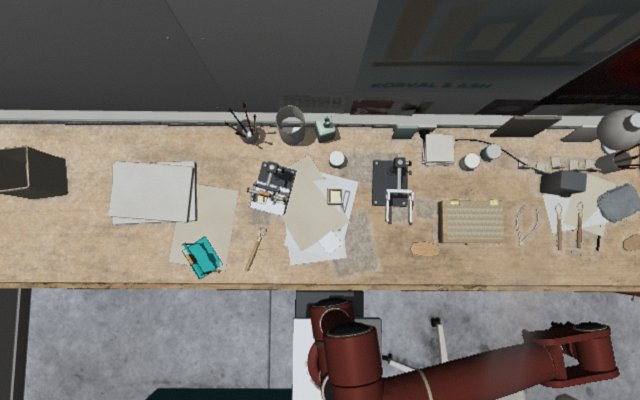

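The scene view shows the carrier on the dip rack (~(280,235)) and the drying rack (~(345,165)). In the top view they sit at ~(270,188) and ~(395,190). The turquoise decoy is at ~(200,257).

```bash
python3 - <<'E'
from h import *
d=np.load('top0.npz');img=d['img'];W=d['W']
c=cv2.resize(img[148:232,235:425],None,fx=4.2,fy=4.2,interpolation=cv2.INTER_CUBIC);cv2.imwrite('pics/topc.png',c)
d2=np.load('scene0.npz')
hsv=cv2.cvtColor(img,cv2.COLOR_BGR2HSV)
def rep(name,W,img,m):
    P=W[m];
    if len(P): print(name,len(P),np.nanmedian(P,0).round(3),np.nanmin(P,0).round(3),np.nanmax(P,0).round(3))
for n,D in(('top',d),('scene',d2)):
    W=D['W'];h=cv2.cvtColor(D['img'],cv2.COLOR_BGR2HSV)
    m=(W[...,2]>0.19)&(W[...,2]<0.29)&(W[...,0]>0.3)&(W[...,0]<.75)
    A=m&(W[...,1]>0.1)&(W[...,1]<.4);B=m&(W[...,1]<-.1)&(W[...,1]>-.4)
    rep(n+' dip',W,0,A);rep(n+' dip grip',W,0,A&(h[...,1]>110)&(h[...,0]<25)&(W[...,2]>.2))
    for nm,M in(('grip',A&(h[...,1]>110)&(h[...,0]<25)&(W[...,2]>.2)),('dry',B|((W[...,2]>.17)&(W[...,2]<.22)&(W[...,0]>.3)&(W[...,0]<.75)&(W[...,1]<-.1)&(W[...,1]>-.4)))):
        Q=W[M]; 
        if nm=='dry':
            rep(n+' dry',W,0,M);hi=Q[(Q[:,2]<.205)]
            r=cv2.minAreaRect((hi[:,:2]*1000).astype(np.float32));print(r)
        else:
            print(cv2.minAreaRect((Q[:,:2]*1000).astype(np.float32)),Q[:,2].max())
# base plates: dark pixels low
    W0=W
    m=(h[...,2]<75)&(W[...,2]>0.003)&(W[...,2]<.03)&(W[...,0]>.4)&(W[...,0]<.8)
    for lo,hi in((.1,.42),(-.35,-.05)):
        Q=W[m&(W[...,1]>lo)&(W[...,1]<hi)]; print('base',n,len(Q),cv2.minAreaRect((Q[:,:2]*1000).astype(np.float32)))
E
```

```text
top dip 472 [0.597 0.233 0.203] [0.543 0.184 0.19 ] [0.685 0.304 0.258]
top dip grip 33 [0.574 0.244 0.252] [0.567 0.228 0.228] [0.58  0.259 0.258]
((573.8441772460938, 243.498046875), (31.821420669555664, 8.791147232055664), 74.81558990478516) 0.257887834430772
top dry 563 [ 0.595 -0.193  0.187] [ 0.492 -0.234  0.17 ] [ 0.716 -0.146  0.218]
((604.4786987304688, -190.54507446289062), (86.45689392089844, 222.8567657470703), 88.97286224365234)
base top 230 ((703.94384765625, 189.38357543945312), (294.92242431640625, 181.83392333984375), 29.126371383666992)
base top 638 ((686.3264770507812, -202.48251342773438), (158.84571838378906, 280.681640625), 73.36351013183594)
scene dip 668 [0.58  0.241 0.205] [0.542 0.184 0.19 ] [0.682 0.305 0.253]
scene dip grip 152 [0.571 0.248 0.237] [0.565 0.226 0.212] [0.581 0.262 0.253]
((574.373046875, 244.34681701660156), (35.304405212402344, 12.976719856262207), 76.62117004394531) 0.25285558367046024
scene dry 591 [ 0.576 -0.188  0.182] [ 0.489 -0.233  0.17 ] [ 0.716 -0.144  0.213]
((602.7279052734375, -189.24903869628906), (88.61534118652344, 227.1157684326172), 89.255126953125)
base scene 447 ((611.1517944335938, 239.46673583984375), (127.51404571533203, 152.12501525878906), 75.36837005615234)
base scene 212 ((637.187255859375, -190.39138793945312), (127.6575698852539, 164.4387969970703), 88.51866912841797)
```

View pics/topc.png

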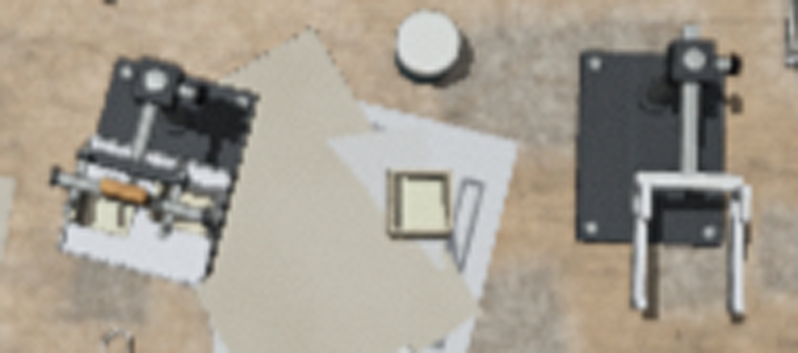

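```bash
python3 -m jog '[0.3,-0.2,-0.5,0,0,0, 0.8,-0.5,-1,0,0,0]' 60 >/dev/null
python3 -m jog '[0.45,-0.3,-0.1,0,0,0, 0.9,-0.65,-0.3,0,0,0]' >/dev/null
python3 -m jog '[0.45,-0.3,0,0,0,0, 0.9,-0.65,0,0,0,0]' >/dev/null
python3 -m jog '[0.45,-0.3,0,0,0,0, 0.9,-0.65,0,0,0,0]' >/dev/null
python3 -m jog '[0.4,-0.3,0,0,0,0, 0.8,-0.6,0,0,0,-0.05, 0.8,-0.6,0,0,0,-0.1]'
python3 -m jog '[0,0,0,0,0,-0.05, 0,0,0,0,0,-0.11, 0,0,0,0,0,-0.16, 0,0,0,0,0,-0.22, 0,0,0,0,0,-0.27, 0,0,0,0,0,-0.31, 0,0,0,0,0,-0.31, 0,0,0,0,0,-0.31]'
python3 - <<'E'
from h import *
f=cam('wrist');cv2.imwrite('pics/w1.png',f['img']);W=cloud(f);np.savez('w1.npz',W=W,img=f['img'],T=f['T'],k=[f['fx'],f['fy'],f['cx'],f['cy']])
print(f['T'].round(3).tolist(), np.array(f['T_tool_cam']).round(3).tolist())
d=np.load('top0.npz')['W'];m=(abs(d[...,1]-.24)<.12)&(d[...,0]>.45)&(d[...,0]<.75);print('dip maxz',np.nanmax(d[m][:,2]))
E
```

```text
time: 1.48
tool_pos: [0.4929, -0.2003, 0.3512]
tool_rot: [-0.001, 0.957, 0.291, -0.0]
contact_force: [-0.4, -0.0, 0.0]
gripper_width: 0.698
grasp_force: 0.0
time: 2.48
tool_pos: [0.4915, -0.2031, 0.3517]
tool_rot: [-0.0, 0.713, 0.701, -0.0]
contact_force: [0.2, -1.0, -0.1]
gripper_width: 0.704
grasp_force: 0.0
[[1.0, 0.017, 0.006, 0.494], [-0.018, 0.954, 0.299, -0.126], [-0.001, -0.299, 0.954, 0.494], [0.0, 0.0, 0.0, 1.0]] [[-0.0, 0.954, 0.299, 0.077], [1.0, 0.0, 0.001, 0.001], [0.0, 0.299, -0.954, -0.142], [0.0, 0.0, 0.0, 1.0]]
dip maxz 0.257887834430772
```

View pics/w1.png

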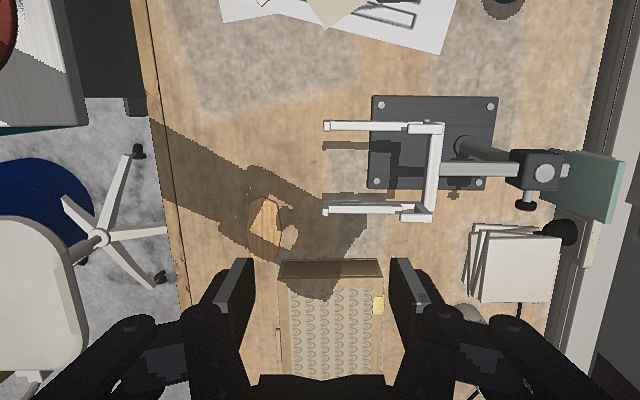

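The wrist view shows both drying rack arms at rows ~125 and ~208. Lips are at column ~327, keepers start at ~408, and the crossbar and stop are at ~435.

```bash
python3 - <<'E'
from h import *
d=np.load('w1.npz');W=d['W']
m=(W[...,2]>.178)&(W[...,2]<.225)&(W[...,0]>.45)&(W[...,0]<.66)&(abs(W[...,1]+.19)<.07)
Q=W[m];print(len(Q),Q.min(0).round(4),Q.max(0).round(4),cv2.minAreaRect((Q[:,:2]*1000).astype(np.float32)))
mid=Q[:,1].mean()
for s in(-1,1):
    q=Q[(s*(Q[:,1]-mid)>.025)]
    fl=q[(q[:,2]<.193)]; 
    p=np.polyfit(fl[:,0],fl[:,1],1);print('arm',len(q),'yaw',np.degrees(np.arctan(p[0])).round(2),'y at .5/.57',np.polyval(p,[.5,.57]).round(4),'flat z',np.median(fl[:,2]).round(4))
    for x in np.arange(.485,.6,.004):
        k=q[abs(q[:,0]-x)<.002]
        if len(k): print(round(x,3),len(k),np.percentile(k[:,2],[5,50,95]).round(4),end=' | ')
    print()
    print('lip front x',q[q[:,2]>.192][:,0].min().round(4), 'keeper front',np.sort(q[q[:,2]>.203][:,0])[:3].round(4))
P=W[(W[...,2]>.15)&(W[...,0]>.6)&(W[...,0]<.8)&(abs(W[...,1]+.19)<.05)];print('post',np.median(P,0),P.max(0))
E
```

```text
4744 [ 0.4925 -0.234   0.178 ] [ 0.6599 -0.1464  0.213 ] ((576.686767578125, -190.42706298828125), (86.84790802001953, 166.2890625), 88.34845733642578)
arm 1632 yaw -0.17 y at .5/.57 [-0.2258 -0.2261] flat z 0.1879
0.493 41 [0.1805 0.1968 0.199 ] | 0.497 58 [0.1801 0.1963 0.1988] | 0.501 50 [0.1806 0.1889 0.19  ] | 0.505 45 [0.1799 0.189  0.1906] | 0.509 45 [0.179  0.1887 0.1902] | 0.513 56 [0.1804 0.1887 0.1897] | 0.517 49 [0.1797 0.1884 0.1897] | 0.521 45 [0.182  0.1889 0.1905] | 0.525 54 [0.1799 0.1887 0.1897] | 0.529 49 [0.1796 0.1887 0.1899] | 0.533 45 [0.181  0.1887 0.19  ] | 0.537 50 [0.1805 0.1889 0.1901] | 0.541 48 [0.1798 0.1886 0.1901] | 0.545 44 [0.1808 0.1886 0.1901] | 0.549 48 [0.1807 0.189  0.1901] | 0.553 47 [0.1799 0.1886 0.1901] | 0.557 45 [0.1802 0.1889 0.1902] | 0.561 94 [0.1807 0.1902 0.2118] | 0.565 79 [0.1803 0.19   0.212 ] | 0.569 69 [0.1793 0.2107 0.2119] | 0.573 83 [0.1793 0.2096 0.2117] | 0.577 81 [0.1793 0.2089 0.2121] | 0.581 128 [0.1794 0.1974 0.2115] | 0.585 83 [0.1822 0.2084 0.2118] | 0.589 56 [0.18   0.1823 0.2112] | 0.593 61 [0.1811 0.1824 0.1831] | 
[... 507 characters left out ...]
  0.1888 0.1902] | 0.537 49 [0.186  0.1891 0.1901] | 0.541 47 [0.1849 0.1889 0.1898] | 0.545 43 [0.1836 0.1893 0.1904] | 0.549 50 [0.1837 0.1892 0.1901] | 0.553 40 [0.1818 0.189  0.1898] | 0.557 50 [0.1814 0.1889 0.1902] | 0.561 60 [0.1803 0.1891 0.2105] | 0.565 104 [0.1878 0.2091 0.2119] | 0.569 57 [0.18   0.2109 0.2117] | 0.573 61 [0.1788 0.2107 0.2118] | 0.577 63 [0.1799 0.2109 0.2121] | 0.581 62 [0.1798 0.2109 0.2121] | 0.585 80 [0.1795 0.2107 0.2123] | 0.589 70 [0.1792 0.2103 0.2122] | 0.593 36 [0.1805 0.1823 0.1835] | 0.597 41 [0.181  0.1822 0.183 ] | 
lip front x 0.4946 keeper front [0.5623 0.5625 0.5625]
post [ 0.67463829 -0.19269683  0.18336418] [ 0.71893674 -0.14981534  0.19702269]
```

```bash
python3 -m jog '[0.4,0.1,0,0,0,0, 0.9,0.15,0,0,0,0]' 50 >/dev/null
python3 -m jog '[0.45,0.1,0,0,0,0, 0.9,0.15,0,0,0,0]' >/dev/null
python3 -m jog '[0.45,0.1,0,0,0,0, 0.9,0.15,0,0,0,0]' >/dev/null
python3 -m jog '[0.45,0.1,0,0,0,0, 0.9,0.15,0,0,0,0]' >/dev/null
python3 -m jog '[0.45,0.1,0,0,0,0.02, 0.85,0.15,0.05,0,0,0.05, 0.9,0.15,0.1,0,0,0.073, 0.9,0.15,0.1,0,0,0.073, 0.9,0.15,0.1,0,0,0.073]'
python3 - <<'E'
from h import *
f=cam('wrist');cv2.imwrite('pics/w2.png',f['img']);W=cloud(f);np.savez('w2.npz',W=W,img=f['img'],T=f['T'])
h=cv2.cvtColor(f['img'],cv2.COLOR_BGR2HSV)
s=manip.state();print(s['tool_pos'],s['tool_rot'],s['contact_force'])
m=(W[...,2]>.205)&(W[...,2]<.275)&(h[...,1]>90)&(h[...,0]<25)&(abs(W[...,0]-.574)<.06)&(abs(W[...,1]-.245)<.06)
Q=W[m];print(len(Q),Q.max(0));t=Q[Q[:,2]>Q[:,2].max()-.006]
print(len(t),cv2.minAreaRect((t[:,:2]*1000).astype(np.float32)),np.median(t,0))
E
```

```text
time: 4.15
tool_pos: [0.5739, 0.2452, 0.3422]
tool_rot: [0.0, 0.788, 0.615, 0.0]
contact_force: [-0.2, -0.4, 0.7]
gripper_width: 0.59
grasp_force: 0.0
[0.57394588 0.24504723 0.34243369] [1.44186449e-04 7.88388108e-01 6.15178118e-01 2.32395743e-04] [ 0.13030281 -0.07073264  0.5205908 ]
918 [0.58632017 0.26253521 0.25406165]
753 ((577.3331298828125, 244.73171997070312), (35.277381896972656, 11.375470161437988), 75.74055480957031) [0.57719249 0.24577933 0.25161482]
```

View pics/w2.png

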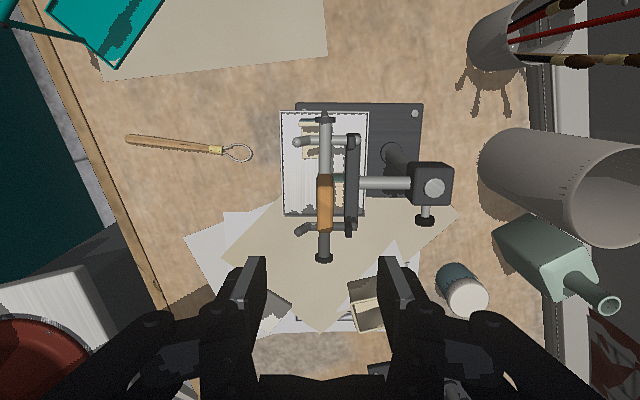

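The grip is at ~(325,205), and its wooden top is aligned with the tool's y axis. I'll go down and pinch.

```bash
python3 -m jog '[0,0.03,0.3,0,0,0, 0,0.03,0.6,0,0,0, 0,0.03,0.85,0,0,0, 0,0.03,1.0,0,0,0]' >/dev/null
python3 -m jog '[0,0,0.1,0,0,0, 0,0,0.22,0,0,0, 0,0,0.22,0,0,0, 0,0,0.22,0,0,0]'
python3 -m jog '[0,0,0,0,0,0, 0,0,0,0,0,0, 0,0,0,0,0,0, 0,0,0,0,0,0, 0,0,0,0,0,0, 0,0,0,0,0,0, 0,0,0,0,0,0, 0,0,0,0,0,0]' 0
```

```text
time: 5.2
tool_pos: [0.577, 0.245, 0.2207]
tool_rot: [0.0, 0.788, 0.615, 0.0]
contact_force: [0.7, -0.1, 0.3]
gripper_width: 0.586
grasp_force: 0.0
time: 6.2
tool_pos: [0.5772, 0.2449, 0.2206]
tool_rot: [0.0, 0.788, 0.615, 0.001]
contact_force: [2.8, -0.2, 4.2]
gripper_width: 0.133
grasp_force: 59.6
```

```bash
python3 -m jog '[0,0,-0.02,0,0,0, 0,0,-0.06,0,0,0, 0,0,-0.12,0,0,0, 0,0,-0.18,0,0,0, 0,0,-0.24,0,0,0, 0,0,-0.3,0,0,0, 0,0,-0.34,0,0,0, 0,0,-0.36,0,0,0]'
python3 -m jog '[0,0,0,0,0,0, 0,0,0,0,0,0]'
python3 - <<'E'
from h import *
f=cam('wrist');cv2.imwrite('pics/w3.png',f['img']);s=cam('scene');a=cv2.resize(s['img'][160:300,210:350],None,fx=2.85,fy=2.85)
cv2.imwrite('pics/w3.png',cv2.resize(np.hstack([f['img'],a[:400]]) if a.shape[0]>=400 else np.hstack([f['img'],cv2.copyMakeBorder(a,0,400-a.shape[0],0,0,cv2.BORDER_CONSTANT)]),(800,308)))
E
```

```text
time: 7.2
tool_pos: [0.5768, 0.2449, 0.2564]
tool_rot: [0.0, 0.788, 0.615, 0.0]
contact_force: [0.7, -0.7, -5.4]
gripper_width: 0.125
grasp_force: 58.4
time: 7.45
tool_pos: [0.5766, 0.2448, 0.2556]
tool_rot: [-0.0, 0.788, 0.615, -0.0]
contact_force: [0.3, 0.0, -4.7]
gripper_width: 0.133
grasp_force: 58.4
```

View pics/w3.png

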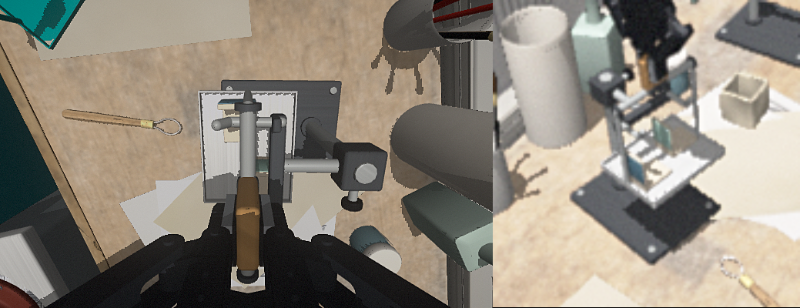

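The pinch holds. Both tiles stand on the tray (right inset), and the bar is clear of the hooks. Next I go forward past the tips, then sideways.

```bash
python3 -m jog '[0,-0.03,0,0,0,0, 0,-0.1,0,0,0,0, 0,-0.2,0,0,0,0, 0,-0.33,0,0,0,0, 0,-0.46,0,0,0,0, 0,-0.6,0,0,0,0, 0,-0.74,0,0,0,0, 0,-0.88,0,0,0,0]' >/dev/null
python3 -m jog '[0,-0.13,0,0,0,0, 0,-0.25,0,0,0,0, 0,-0.36,0,0,0,0, 0,-0.45,0,0,0,0, 0,-0.5,0,0,0,0, 0,-0.52,0,0,0,0, 0,-0.52,0,0,0,0]'
python3 -m jog '[-0.04,0.01,0,0,0,0, -0.12,0.03,0,0,0,0, -0.25,0.06,0,0,0,0, -0.4,0.1,0,0,0,0, -0.57,0.14,0,0,0,0, -0.75,0.19,0,0,0,0, -0.9,0.23,0,0,0,0]' >/dev/null
python3 -m jog '[-0.18,0.05,0,0,0,0, -0.36,0.09,0,0,0,0, -0.54,0.14,0,0,0,0, -0.72,0.18,0,0,0,0, -0.9,0.23,0,0,0,0]' >/dev/null
python3 -m jog '[-0.18,0.05,0,0,0,0, -0.36,0.09,0,0,0,0, -0.54,0.14,0,0,0,0, -0.72,0.18,0,0,0,0, -0.9,0.23,0,0,0,0]'
python3 -m jog '[-0.18,0.05,0,0,0,0, -0.36,0.09,0,0,0,0, -0.54,0.14,0,0,0,0, -0.72,0.18,0,0,0,0, -0.9,0.23,0,0,0,0]' >/dev/null
python3 -m jog '[-0.18,0.05,0,0,0,0, -0.36,0.09,0,0,0,0, -0.52,0.13,0,0,0,0, -0.67,0.17,0,0,0,0, -0.8,0.2,0,0,0,0, -0.88,0.22,0,0,0,0, -0.91,0.23,0,0,0,0, -0.91,0.23,0,0,0,0]'
python3 -m jog '[0,0,0,0,0,-0.004, 0,0,0,0,0,-0.015, 0,0,0,0,0,-0.03, 0,0,0,0,0,-0.047, 0,0,0,0,0,-0.06, 0,0,0,0,0,-0.067, 0,0,0,0,0,-0.069, 0,0,0,0,0,-0.069]'
python3 - <<'E'
from h import *
f=cam('wrist');s=cam('scene');t=cam('top')
a=cv2.resize(s['img'][110:250,330:470],(400,400));
cv2.imwrite('pics/w4.png',cv2.resize(np.hstack([f['img'],a]),(800,308)))
st=manip.state();print(st['tool_pos'],st['tool_rot'],np.degrees(2*np.arctan2(st['tool_rot'][2],st['tool_rot'][1])))
for n,F in(('w',f),('t',t),('s',s)):
    W=cloud(F);h=cv2.cvtColor(F['img'],cv2.COLOR_BGR2HSV)
    m=(W[...,2]>.19)&(W[...,2]<.26)&(abs(W[...,0]-st['tool_pos'][0])<.03)&(abs(W[...,1]-st['tool_pos'][1])<.075)&(abs(W[...,2]-.24)<.012)
    Q=W[m]
    if len(Q)>20: print(n,len(Q),Q.min(0).round(4),Q.max(0).round(4),cv2.minAreaRect((Q[:,:2]*1000).astype(np.float32)))
E
```

```text
time: 9.43
tool_pos: [0.441, 0.2789, 0.256]
tool_rot: [0.0, 0.788, 0.615, 0.0]
contact_force: [0.7, -0.1, -4.4]
gripper_width: 0.136
grasp_force: 58.4
time: 11.55
tool_pos: [0.442, -0.0009, 0.2561]
tool_rot: [0.0, 0.788, 0.615, 0.0]
contact_force: [0.4, 0.3, -4.9]
gripper_width: 0.131
grasp_force: 58.4
time: 13.18
tool_pos: [0.443, -0.1864, 0.2559]
tool_rot: [-0.0, 0.788, 0.615, 0.0]
contact_force: [-0.8, 0.2, -4.3]
gripper_width: 0.128
grasp_force: 58.4
time: 14.18
tool_pos: [0.443, -0.1865, 0.256]
tool_rot: [0.0, 0.717, 0.697, 0.0]
contact_force: [-0.6, -0.6, -3.3]
gripper_width: 0.131
grasp_force: 58.4
[ 0.44294579 -0.18653667  0.25598639] [-1.94767108e-05  7.17126198e-01  6.96943337e-01  1.02099784e-05] 88.3645581914844
w 2874 [ 0.4342 -0.2498  0.2281] [ 0.4537 -0.1243  0.252 ] ((443.9648742675781, -187.11190795898438), (125.7225112915039, 15.921161651611328), 88.30714416503906)
t 51 [ 0.4367 -0.1647  0.2281] [ 0.4524 -0.1241  0.2516] ((441.8969421386719, -143.73768615722656), (39.86099624633789, 15.346339225769043), 80.60832214355469)
s 86 [ 0.4325 -0.2546  0.2305] [ 0.4517 -0.1214  0.2515] ((442.13616943359375, -188.01254272460938), (133.28594970703125, 16.645233154296875), 88.7431411743164)
```

View pics/w4.png

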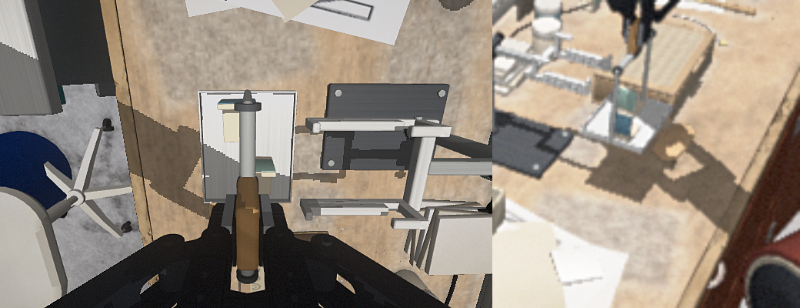

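Both tiles are standing on the tray. The bar (wrist view, column ~248) is parallel to the rack and in front of the lips. I'll check the crossbar behind the stop before going in.

```bash
python3 - <<'E'
from h import *
W=np.load('w1.npz')['W']
m=(abs(W[...,1]+.19)<.028)&(W[...,0]>.55)&(W[...,0]<.76)&(W[...,2]>.1)
Q=W[m]
for x in np.arange(.55,.76,.008):
    k=Q[abs(Q[:,0]-x)<.004]
    if len(k): print(round(x,3),len(k),k[:,2].max().round(4),end=' | ')
E
python3 -m jog '[0,0.03,0,0,0,0, 0,0.12,0,0,0,0, 0,0.26,0,0,0,0, 0,0.42,0,0,0,0, 0,0.6,0,0,0,0, 0,0.75,0,0,0,0, 0,0.85,0,0,0,0, 0,0.88,0,0,0,0]' >/dev/null
python3 -m jog '[0,0,0.05,0,0,0, 0,0,0.12,0,0,0, 0,0,0.2,0,0,0, 0,0,0.26,0,0,0, 0,0,0.3,0,0,0, 0,0,0.32,0,0,0, 0,0,0.33,0,0,0, 0,0,0.33,0,0,0]'
```

```text
0.55 1436 0.4334 | 0.558 809 0.4339 | 0.59 501 0.1841 | 0.598 466 0.1842 | 0.606 143 0.1851 | 0.614 134 0.1842 | 0.622 126 0.1846 | 0.63 131 0.1843 | 0.638 138 0.1849 | 0.646 138 0.1837 | 0.654 143 0.1844 | 0.662 136 0.1852 | 0.67 599 0.1941 | 0.678 554 0.1959 | 0.686 535 0.197 | 0.694 352 0.197 | 0.702 295 0.194 | 0.71 36 0.1841 | 0.718 67 0.1841 | time: 16.32
tool_pos: [0.531, -0.1891, 0.2232]
tool_rot: [0.0, 0.717, 0.697, 0.0]
contact_force: [-0.7, 0.8, -5.5]
gripper_width: 0.135
grasp_force: 58.5
```

```bash
python3 -m jog '[0,0,0.03,0,0,0, 0,0,0.06,0,0,0, 0,0,0.08,0,0,0, 0,0,0.1,0,0,0, 0,0,0.1,0,0,0, 0,0,0.1,0,0,0]'
python3 -m jog '[0,0,0.01,0,0,0, 0,0,0.01,0,0,0, 0,0,0.02,0,0,0, 0,0,0.02,0,0,0]'
python3 -m jog '[0,0,0.01,0,0,0, 0,0,0.01,0,0,0]'
```

```text
time: 17.08
tool_pos: [0.531, -0.1891, 0.2131]
tool_rot: [0.0, 0.717, 0.697, 0.0]
contact_force: [0.6, -1.0, -3.8]
gripper_width: 0.13
grasp_force: 58.5
time: 17.58
tool_pos: [0.531, -0.1891, 0.2111]
tool_rot: [0.0, 0.717, 0.697, 0.0]
contact_force: [0.7, -0.2, -4.2]
gripper_width: 0.128
grasp_force: 58.5
time: 17.82
tool_pos: [0.531, -0.1891, 0.2109]
tool_rot: [0.0, 0.717, 0.697, 0.0]
contact_force: [-2.5, 1.0, 0.8]
gripper_width: 0.133
grasp_force: 59.3
```

Contact with the flat is at the height I expected. I'll ease off slightly and slide back.

```bash
python3 -m jog '[0,0,-0.008,0,0,0, 0,0.02,-0.008,0,0,0, 0,0.06,-0.008,0,0,0, 0,0.1,-0.008,0,0,0, 0,0.15,-0.008,0,0,0, 0,0.2,-0.008,0,0,0, 0,0.23,-0.008,0,0,0, 0,0.24,-0.008,0,0,0]'
python3 -m jog '[0,0.02,0,0,0,0, 0,0.05,0,0,0,0, 0,0.08,0,0,0,0, 0,0.11,0,0,0,0, 0,0.14,0,0,0,0, 0,0.16,0,0,0,0, 0,0.17,0,0,0,0, 0,0.17,0,0,0,0]'
```

```text
time: 18.82
tool_pos: [0.5552, -0.1898, 0.2109]
tool_rot: [0.0, 0.717, 0.697, -0.0]
contact_force: [-4.2, -0.7, 1.1]
gripper_width: 0.137
grasp_force: 59.4
time: 19.82
tool_pos: [0.5719, -0.1901, 0.2102]
tool_rot: [-0.0, 0.717, 0.697, 0.0]
contact_force: [-0.3, 0.2, -5.1]
gripper_width: 0.134
grasp_force: 58.5
```

```bash
python3 -m jog '[0,0.01,0,0,0,0, 0,0.02,0,0,0,0, 0,0.02,0,0,0,0]'
python3 -m jog '[0,0.01,0,0,0,0, 0,0.015,0,0,0,0, 0,0.015,0,0,0,0]'
```

```text
time: 20.2
tool_pos: [0.574, -0.1903, 0.2109]
tool_rot: [0.0, 0.717, 0.697, 0.0]
contact_force: [-0.7, -1.2, -5.2]
gripper_width: 0.131
grasp_force: 58.5
time: 20.58
tool_pos: [0.5754, -0.1903, 0.2108]
tool_rot: [-0.0, 0.717, 0.697, -0.0]
contact_force: [-0.2, -0.4, -3.7]
gripper_width: 0.131
grasp_force: 58.5
```

```bash
python3 -m jog '[0,0.01,0,0,0,0, 0,0.01,0,0,0,0]'
```

```text
time: 20.82
tool_pos: [0.5757, -0.1903, 0.2107]
tool_rot: [-0.001, 0.717, 0.697, -0.001]
contact_force: [-5.2, 0.9, -1.5]
gripper_width: 0.13
grasp_force: 58.9
```

Met the stop. I'll back off about 1 mm and sink the bar into the notch.

```bash
python3 -m jog '[0,-0.014,0,0,0,0, 0,-0.014,0.01,0,0,0, 0,-0.014,0.025,0,0,0, 0,-0.014,0.04,0,0,0, 0,-0.014,0.05,0,0,0, 0,-0.014,0.05,0,0,0]'
python3 -m jog '[0,0,0.01,0,0,0, 0,0,0.02,0,0,0, 0,0,0.03,0,0,0, 0,0,0.03,0,0,0]'
```

```text
time: 21.58
tool_pos: [0.575, -0.1903, 0.2056]
tool_rot: [-0.0, 0.717, 0.697, -0.0]
contact_force: [-0.0, 0.6, -4.5]
gripper_width: 0.129
grasp_force: 58.6
time: 22.08
tool_pos: [0.5749, -0.1903, 0.2026]
tool_rot: [-0.0, 0.717, 0.697, -0.0]
contact_force: [0.6, 0.3, -5.1]
gripper_width: 0.129
grasp_force: 58.6
```

```bash
python3 -m jog '[0,0,0.007,0,0,0, 0,0,0.007,0,0,0]'; python3 -m jog '[0,0,0.005,0,0,0, 0,0,0.005,0,0,0]'
```

```text
time: 22.32
tool_pos: [0.575, -0.1903, 0.2021]
tool_rot: [0.0, 0.717, 0.697, 0.0]
contact_force: [-0.2, -0.4, -3.8]
gripper_width: 0.133
grasp_force: 58.6
time: 22.58
tool_pos: [0.5751, -0.1904, 0.202]
tool_rot: [0.0, 0.717, 0.697, 0.0]
contact_force: [-0.5, 0.8, -2.9]
gripper_width: 0.128
grasp_force: 58.9
```

```bash
python3 -m jog '[0,0,0.004,0,0,0, 0,0,0.004,0,0,0, 0,0,0.004,0,0,0]'
python3 -m jog '[0,0,0,0,0,0, 0,0,0,0,0,0, 0,0,0,0,0,0, 0,0,0,0,0,0, 0,0,0,0,0,0, 0,0,0,0,0,0]' 40
```

```text
time: 22.95
tool_pos: [0.5751, -0.1904, 0.2019]
tool_rot: [0.0, 0.717, 0.697, 0.0]
contact_force: [-2.1, 0.7, 1.8]
gripper_width: 0.131
grasp_force: 59.5
time: 23.7
tool_pos: [0.575, -0.1903, 0.2012]
tool_rot: [0.0, 0.717, 0.697, -0.0]
contact_force: [-0.0, 0.1, -0.1]
gripper_width: 0.471
grasp_force: 0.0
```

The arm is released with no residual force. I'll go straight up and check.

```bash
python3 -m jog '[0,0,-0.05,0,0,0, 0,0,-0.15,0,0,0, 0,0,-0.3,0,0,0, 0,0,-0.5,0,0,0, 0,0,-0.7,0,0,0, 0,0,-0.9,0,0,0, 0,0,-1,0,0,0]' >/dev/null
python3 -m jog '[0,0,-0.2,0,0,0, 0,0,-0.4,0,0,0, 0,0,-0.5,0,0,0, 0,0,-0.5,0,0,0, 0,0,-0.5,0,0,0, 0,0,-0.5,0,0,0, 0,0,-0.5,0,0,0, 0,0,-0.5,0,0,0]'
python3 - <<'E'
from h import *
f=cam('wrist');s=cam('scene')
a=cv2.resize(s['img'][100:220,290:410],(400,400));
cv2.imwrite('pics/w5.png',cv2.resize(np.hstack([f['img'],a]),(800,308)))
W=cloud(f);h=cv2.cvtColor(f['img'],cv2.COLOR_BGR2HSV)
m=(h[...,1]>90)&(h[...,0]<25)&(W[...,2]>.2)&(W[...,2]<.26)&(abs(W[...,0]-.575)<.05)&(abs(W[...,1]+.19)<.05)
Q=W[m];t=Q[Q[:,2]>Q[:,2].max()-.006];print(len(t),Q[:,2].max(),cv2.minAreaRect((t[:,:2]*1000).astype(np.float32)))
E
```

```text
time: 25.58
tool_pos: [0.5749, -0.1903, 0.3509]
tool_rot: [-0.0, 0.717, 0.697, -0.0]
contact_force: [-0.1, 0.3, 0.0]
gripper_width: 0.469
grasp_force: 0.0
607 0.23453750932782713 ((576.2252807617188, -190.76760864257812), (35.2817268371582, 10.959931373596191), 88.088134765625)
```

View pics/w5.png

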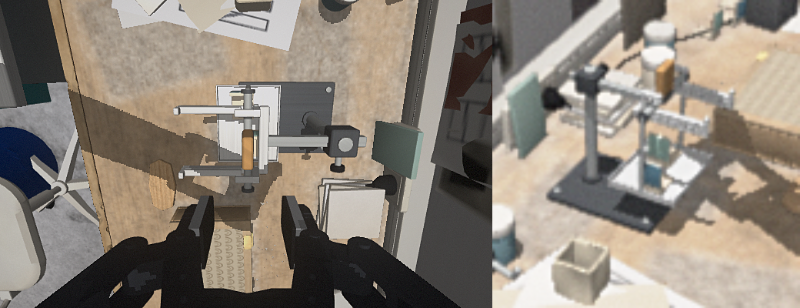

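The carrier hangs seated under the keepers at ~(248,140) in the wrist view. It is level, with both tiles on the tray, and the grip height matches the seated bar.

```bash
python3 -c "from plant import manip; print(manip.job_done())"
```

```text
the job is handed in; nothing more can be done
None
```

The carrier hangs level in the drying rack's notches with both tiles standing on it, the gripper has let go and is clear, and the job was handed in at about 26 s (no verdict was returned).

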